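Open the filings trap of the bench dust collector

TASK

Open the filings trap on the dust collector: with closed fingertips press lightly on the black thumb pad of the narrower of the two hatches on its top, one single press, so that its push-push latch lets go. Then back away and watch for a couple of seconds that the hatch springs up and stands open by itself; do not take hold of it or press it shut again. Leave the wide filter hatch shut and everything else where it is.

Things in the scene. Friction and masses are not known exactly. Their poses are not given: they have to be found in the camera images.
- collector: dust collector, cream sheet-metal box fixed on screw feet, 250 mm deep (x), 300 wide (y); place, yaw and foot height vary. Origin at its middle, 180 mm below its flat top, 3 to 31 mm above the bench; -x side is the front (black intake mouth, 16 mm proud). Two flush hatches in the front half of its top, side by side: trap hatch 90 mm wide, centred at y = +85 mm; filter hatch 150 wide, y = -55 mm
- trap_hatch_pad (a point): top centre of the black round thumb pad (26 mm across, 1.5 mm proud) on the narrower, filings-trap hatch, over its latch: 22 mm behind the hatch's free front edge, 88 mm from the hinge. Moves with the hatch; when shut, z is up, x and y are the collector's
- trap_hatch_axis (a point): middle of the trap hatch's hinge line, level with the collector's top; the line runs along the collector's y. The hatch reaches 110 mm from it towards the front (-x); opening, its front edge sweeps up and back over the hinge line. It turns with the hatch
- trap_hatch (a joint): trap hatch angle, rad: 0 (within 0.01) shut and latched, negative pressed in, positive open. Push-push latch: pressed in 4 mm at the pad (-0.045 rad, about 3 to 4 N; stop at -0.068 rad, 6 mm) and let go, it releases and a damped spring swings the hatch up in about 1 s to its stop at 1.2 rad, where it stays. Rising, it pushes with up to 3 N at the pad. Swung down and pressed in again, it latches shut
- trap_pin (a joint): place of the latch's sprung steel pin, hidden under the trap hatch, m along the collector's y: 0 latched, about +0.008 released; below -0.005 only when an open hatch is pressed down again to latch
- filter_hatch (a joint): angle of the wide filter hatch, rad: same kind of latch and spring, same values; shut at 0, to stay shut
- filter_hatch_pad (a point): the same point on the thumb pad of the wide filter hatch, 88 mm from its hinge
- glass_pot: small closed glass pot, 41 mm diameter, 41 mm high, standing on the rear part of the dust collector's top. Origin at its underside centre. Bystander
- flux_tin: flat round aluminium tin, 54 mm diameter, 20 mm high, on the rear part of the dust collector's top. Origin at its underside centre. Bystander
- bench_pin: wooden sawing pin with a V notch, 120 x 58 x 22 mm, lying in front of the dust collector. Bystander
- saw_frame: jeweller's saw lying flat, about 260 x 80 x 11 mm, on the bench right of the dust collector. Bystander
- hammer: small hammer, 200 mm long, lying on the bench left of the dust collector. Bystander
- copper_blank: pierced square copper blank, 56 x 56 x 3 mm, lying in front of the dust collector. Bystander

How it is judged (in metres and radians):
On the way, in this order (a step that is already met when the one before it is completed fails the run):
1. the narrow filings-trap hatch is pressed in by at least 2 mm at the pad (value of joint trap_hatch below -0.023 rad).
2. the filings-trap hatch has sprung up by more than 1.05 rad and stands there for a second with nothing of the robot touching the collector (value of joint trap_hatch above 1.05 rad and contact force between each of the arm, the fingers and collector below 0.1 N), for 1 s.
At the end, for the whole second after the job is handed in: The filings-trap hatch stands open by more than 1.05 rad (60 degrees) and still; the filter hatch is shut (within 0.04 rad of 0); every bystander is within 30 mm of where it started (value of joint trap_hatch above 1.05 rad and velocity of joint trap_hatch between -0.1 and 0.1 rad/s and value of joint filter_hatch between -0.03 and 0.04 rad and distance of each of glass_pot, flux_tin, bench_pin, saw_frame, hammer, copper_blank from where it was at the start of the episode below 0.03 m); the robot touches nothing.
It fails at once if the wide filter hatch is pressed in by more than 2.5 mm or opened (value of joint filter_hatch below -0.03 rad or value of joint filter_hatch above 0.06 rad).
It fails at once if the filings-trap hatch, once sprung up, is pressed down again so far that its latch starts to close: second press (value of joint trap_pin below -0.005 m).
It fails at once if once up, the hatch or the collector is gripped or pulled at with more than 10 N (value of joint trap_hatch above 0.15 rad and contact force between the fingers and collector above 10 N).
It fails at once if the collector is struck or pressed with more than 45 N (contact force between any of the fingers, the arm and collector above 45 N).
It fails at once if a bystander is moved or lifted by more than 30 mm (distance of any of glass_pot, flux_tin, bench_pin, saw_frame, hammer, copper_blank from where it was at the start of the episode above 0.03 m).
It also fails if it takes over 35 s, if anything falls off the work surface, if the arm or the gripper's body presses on something with over 40 N, if the wrist force passes 120 N, or if a joint passes its speed limit or range.

ROBOT

A 7-joint arm with a two-finger parallel gripper is mounted at the origin on the work surface. World frame = base frame: x ahead of the robot, y to its left, z up, the work surface at z = 0. Lengths are in mm, angles in degrees, forces in N, time in s.
With the tool pointing down it reaches from about 375 to 925 mm from the base axis. Payload 3.1 kg.
Tool frame: the origin (TCP) lies midway between the tips of the shut fingers; the grasp point (between the pads) lies 19 mm behind it; z points along the fingers, y is the direction in which the jaws open and shut (so a half turn about z gives the same grasp; the last joint's range is limited). The gripper opens to 85 mm and grips with 20 to 120 N. Pads are 22 mm wide; open, the fingers measure 114 mm over their backs; the gripper's body (76 mm by 85 mm) begins 54 mm behind the grasp point. The pads swing forward as they close: fully open they stand 13 mm farther back than shut.
Start: joints at [63.896, 21.939, 2.515, 91.553, -1.026, 66.532, -2.859], TCP at [227.659, -608.83, 231.269] pointing down, gripper open.
Joint ranges: [-149.38, 149.38], [-23.57, 123.04], [-84.95, 90], [0, 143.3], [-89.99, 269.99], [3.08, 112.72], [-163.45, 163.45]. Speed limits (degrees/s): [159.86, 159.86, 180, 180, 180, 180, 180].

INTERFACE

Orientations are given as a 3x3 rotation matrix whose columns are the frame's x, y, z axes.
In Python, from cell import manip gives the robot as it stands.
- The arm moves only by the tool arm_command, never from a script. Its argument "moves" is a list that holds one entry, the list of rows, each a list of 7 numbers: the shift along the tool's x, y, z in mm, then the turn, a rotation vector about the tool's x, y, z in degrees, then the opening in per cent of the stroke, from 0 (shut) to 100 (fully open). In form: [[[tx, ty, tz, rx, ry, rz, fingers], ...]]. A call has 1 to 8 rows; each row shifts and turns the commanded pose from where the row before left it, along the tool's axes as they then stand; what a row does not reach is not made up. A row lasts 1/8 s, in which the tool goes at most 62.5 mm and 10.7 degrees, less where a joint would pass 70% of its speed; a pose out of reach is approached as far as the arm can. A call is refused whole if a number of a shift passes 62.5 or a number of a turn 10.7, either way. A call with a gripper value outside its range is refused whole. The fingers move at their own pace and stop on an object; "grip_force" is the grip in N (left out, the last holds). Time passes only in rows, so rows that do not move let the fingers close. It gives the time, the measured TCP pose, the force and the opening at its end, in the units of the state.
- manip.observe(): the state, without advancing time (a new reading comes with each control period).
- manip.capture(name): name is "scene" or "top" or "wrist"; returns the picture (480x640x3 uint8, red, green, blue); there is no depth.
- manip.calibration(name): a dict with "fx", "fy", "cx", "cy" (pixels), "world_to_cam" (4x4, takes a point from world to camera coordinates). Camera axes: x right, y down, z forward; pixel columns grow to the right and rows downward; lengths in mm; the calibration is good to about 2 mm. A picture is of the moment at which its call begins: read the wrist's pose just before it. calibration takes no time and is no camera call; for the wrist camera it gives the pose at the moment of the call.
- manip.hand_in(): hands the job in, once; it reports no verdict.
The state is a dict: "time": time; "joints": joint angles; "joint_vel": joint speeds; "joint_efforts": joint torques, N m; "ee_pos": TCP position; "tcp_rot": TCP orientation; "force": force on the tool from outside, world axes, zero at the start; "ft_torque": the same for the moment, N m; "width": finger opening in mm.
Only numpy, scipy, OpenCV 4.12 (cv2) and the standard library are available. Lean on these libraries where they do the work, as an engineer would, in place of code of your own. Each camera call takes 0.05 s, during which the arm holds its last target.

## Working session

There is one attempt and no reset: what is moved stays moved. The work goes in short steps, Python scripts to look and compute and a tool call to move; the robot and the scene stay as the last step left them, time stands still between calls to the robot, and variables do not carry over. Pictures are saved under pics/ and viewed, and the job is handed in when it is done.

Besides the shell and the picture viewer there is one more tool, called after "Request:" as name(argument=value, ...), one argument or row to a line, values as JSON. arm_command: Moves the arm, as the interface text tells. Its arguments: {"type":"object","properties":{"moves":{"type":"array","items":{"type":"array","items":{"type":"array","items":{"type":"number"}}}},"grip_force":{"type":"number"}},"required":["moves"]}

```bash
mkdir -p pics; python3 - <<'E'
from cell import manip
import cv2,numpy as np
o=manip.observe();print(o['time'],o['ee_pos'],o['tcp_rot'],o['force'],o['width'])
for n in("scene","top"):
    cv2.imwrite(f"pics/{n}1.png",manip.capture(n)[:,:,::-1]);c=manip.calibration(n);print(n,c['fx'],c['cx'],c['cy'],np.round(c['world_to_cam'],3).tolist())
E
```

```text
0.0 [ 227.26770438 -607.94658225  229.86564972] [[ 9.36657419e-01  3.50245148e-01 -1.10227782e-03]
 [ 3.50246838e-01 -9.36654250e-01  2.44290210e-03]
 [-1.76838599e-04 -2.67423170e-03 -9.99996409e-01]] [0.02081164 0.22141989 0.35395762] 85.29607428697659
scene 520.6149459510137 314.8625982528786 233.8790772567791 [[0.158, 0.987, 0.001, -82.069], [0.71, -0.113, -0.695, -293.065], [-0.686, 0.111, -0.719, 1558.507], [0.0, 0.0, 0.0, 1.0]]
top 531.2807743037594 319.74451040303995 234.59501267046434 [[0.055, -0.998, 0.003, -16.429], [-0.978, -0.054, -0.199, 581.983], [0.199, 0.008, -0.98, 989.78], [0.0, 0.0, 0.0, 1.0]]
```

View pics/scene1.png

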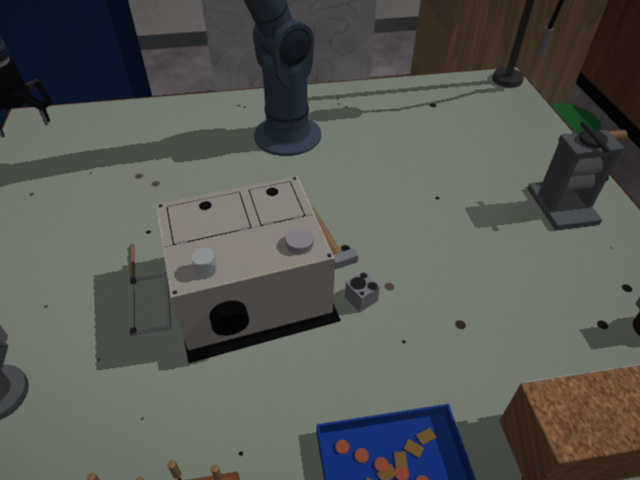

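View pics/top1.png

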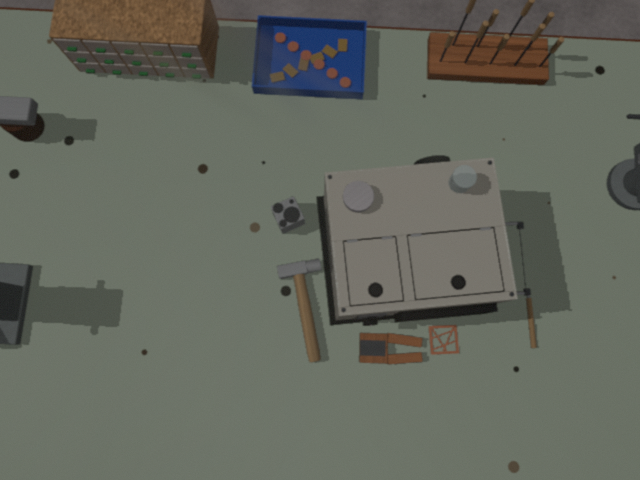

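The top view shows the narrow trap hatch on the left with its pad near (375,290), and the wide hatch's pad near (458,282). In the scene view they are near (272,191) and (205,205). I'll triangulate both pads.

```bash
cat > h.py <<'E'
from cell import manip
import cv2,numpy as np
def cen(im,u,v,r=12):
    g=cv2.cvtColor(im,cv2.COLOR_BGR2GRAY);p=g[v-r:v+r+1,u-r:u+r+1]
    t=(int(p.min())+int(np.median(p)))/2
    n,l,s,c=cv2.connectedComponentsWithStats((p<t).astype(np.uint8))
    k=1+np.argmax(s[1:,4]);print('blob',s[k],c[k]+[u-r,v-r]);return c[k]+[u-r,v-r]
def K(c):return np.array([[c['fx'],0,c['cx']],[0,c['fy'],c['cy']],[0,0,1]])
def tri(pa,ca,pb,cb):
    X=cv2.triangulatePoints(K(ca)@ca['world_to_cam'][:3],K(cb)@cb['world_to_cam'][:3],np.float64(pa).reshape(2,1),np.float64(pb).reshape(2,1));return (X[:3]/X[3]).ravel()
def ray(p,c,z):
    W=np.array(c['world_to_cam']);R=W[:3,:3];o=-R.T@W[:3,3];d=R.T@np.linalg.inv(K(c))@[p[0],p[1],1];return o+d*(z-o[2])/d[2]
E
python3 - <<'E'
from h import *
cs,ct=[{k:np.array(v) for k,v in manip.calibration(n).items()} for n in("scene","top")]
s=cv2.imread('pics/scene1.png');t=cv2.imread('pics/top1.png')
P=[]
for a,b in(((272,191),(375,290)),((205,205),(458,282))):
    pa=cen(s,*a,8);pb=cen(t,*b,10);X=tri(pa,cs,pb,ct);P.append(X);print(X,'z195:',ray(pa,cs,195),ray(pb,ct,195))
d=P[1]-P[0];print(np.linalg.norm(d),np.degrees(np.arctan2(d[0],-d[1])))
for q in((330,177),(490,163),(513,296),(341,311)):print(q,ray(q,ct,195))
cv2.imwrite('pics/crop.png',cv2.resize(t[140:360,240:560],None,fx=2.5,fy=2.5,interpolation=2))
E
```

```text
blob [ 2  5 12  8 72] [271.77777778 191.375     ]
blob [  3   3  15  14 162] [375.14814815 289.55555556]
[465.56636411 -83.09472878 195.43754676] z195: [465.09250823 -82.94978496 195.        ] [465.59906136 -83.25494364 195.        ]
blob [ 2  4 12  9 78] [204.73076923 205.25641026]
blob [  3   3  15  15 161] [457.88819876 281.77639752]
[ 486.35285683 -221.93785526  195.02563847] z195: [ 486.27501957 -222.08191987  195.        ] [ 486.36255881 -221.8085926   195.        ]
140.3911027057893 8.51463111996719
(330, 177) [657.9742453    2.37788533 195.        ]
(490, 163) [ 699.41719965 -277.63061503  195.        ]
(513, 296) [ 467.57423045 -314.05256061  195.        ]
(341, 311) [426.84062156 -27.76694463 195.        ]
```

View pics/crop.png

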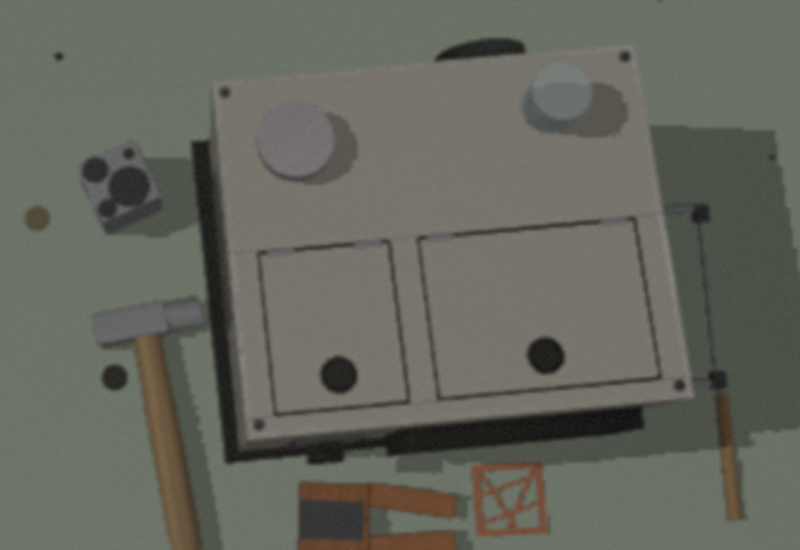

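The checks agree: the pads come out 140.4 mm apart (140 expected), z is about 195 in both, and yaw is about 8.5°. The trap pad is at (465.6, -83.1, 195.2). I'll move above it with the fingers shutting on the way.

Request:
arm_command(
  moves=[
    [[30, -30, -5, 0, 0, 0, 0], [40, -40, -5, 0, 0, 0, 0], [40, -40, -5, 0, 0, 0, 0], [40, -40, -5, 0, 0, 0, 0], [40, -40, 0, 0, 0, 0, 0], [40, -40, 0, 0, 0, 0, 0], [40, -40, 0, 0, 0, 0, 0], [40, -40, 0, 0, 0, 0, 0]],
  ],
)

```text
time: 1.1
ee_pos: [409.6, -208.1, 251.0]
tcp_rot: [[0.937, 0.35, -0.0], [0.35, -0.937, -0.0], [-0.0, 0.0, -1.0]]
force: [0.9, 0.3, 0.4]
width: 0.3
```

Request:
arm_command(
  moves=[
    [[40, -40, 0, 0, 0, 0, 0], [35, -35, 0, 0, 0, 0, 0], [20, -20, 0, 0, 0, 0, 0], [0, 0, 0, 0, 0, 0, 0], [0, 0, 0, 0, 0, 0, 0], [0, 0, 0, 0, 0, 0, 0]],
  ],
)

```text
time: 1.85
ee_pos: [464.4, -89.4, 251.0]
tcp_rot: [[0.938, 0.347, -0.001], [0.347, -0.938, -0.0], [-0.001, 0.0, -1.0]]
force: [-0.4, 0.4, -0.7]
width: -0.3
```

```bash
cat > look.py <<'E'
from h import *
import sys
o=manip.observe();print(o['time'],o['ee_pos'],o['force'],o['width'])
d=np.array([465.6,-83.1,195.3])-o['ee_pos'];print('tool delta to pad',o['tcp_rot'].T@d);print(np.round(o['tcp_rot'],3).tolist())
for n in sys.argv[2:]:cv2.imwrite(f"pics/{n}{sys.argv[1]}.png",manip.capture(n)[:,:,::-1])
E
python3 look.py 2 wrist
```

```text
1.85 [464.39047747 -89.40994253 250.97350918] [-0.42670935  0.41079517 -0.67638432] -0.2683493718778419
tool delta to pad [ 3.37639869 -5.49858997 55.67030971]
[[0.938, 0.347, -0.001], [0.347, -0.938, -0.0], [-0.001, 0.0, -1.0]]
```

View pics/wrist2.png

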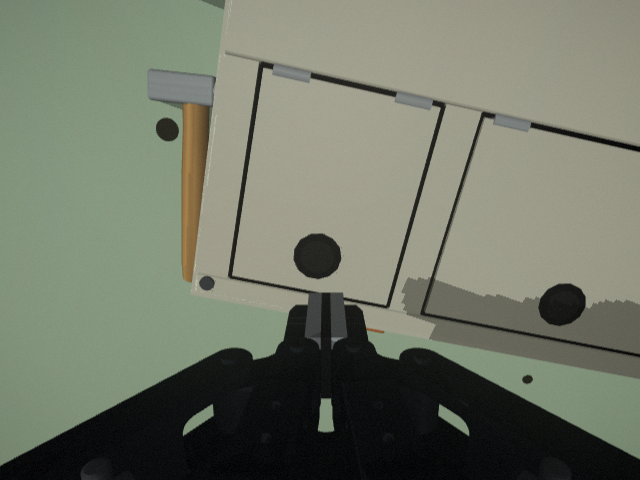

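Request:
arm_command(
  moves=[
    [[3.4, -5.5, 15, 0, 0, 0, 0], [0, 0, 20, 0, 0, 0, 0], [0, 0, 12, 0, 0, 0, 0], [0, 0, 0, 0, 0, 0, 0], [0, 0, 0, 0, 0, 0, 0]],
  ],
)

```text
time: 2.52
ee_pos: [466.8, -81.3, 204.6]
tcp_rot: [[0.937, 0.35, 0.001], [0.35, -0.937, 0.0], [0.001, 0.0, -1.0]]
force: [-0.2, -0.5, -0.2]
width: 0.3
```

```bash
python3 look.py 3 wrist top
```

```text
2.525 [466.78985167 -81.33842232 204.58798477] [-0.16396189 -0.5145502  -0.21741892] 0.25846182050170463
tool delta to pad [-1.73726362  1.23134251  9.28715644]
[[0.937, 0.35, 0.001], [0.35, -0.937, 0.0], [0.001, 0.0, -1.0]]
```

View pics/wrist3.png

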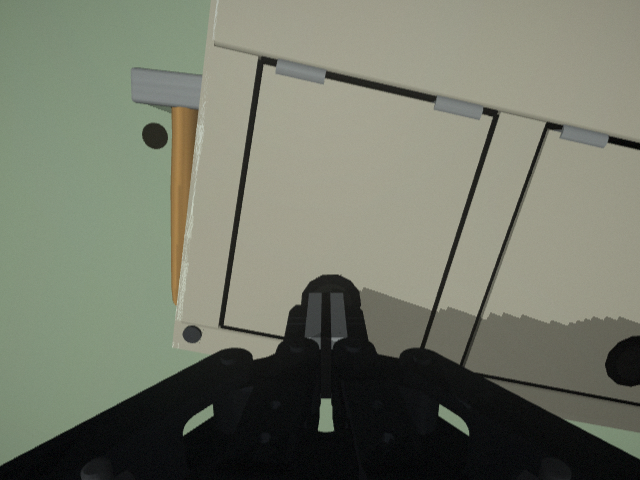

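View pics/top3.png

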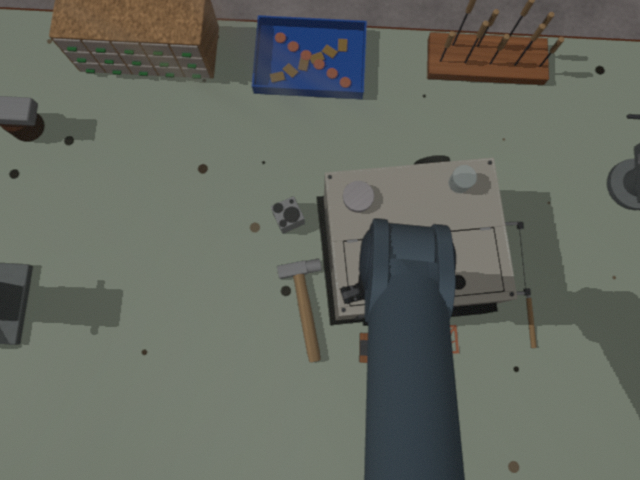

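The wrist view shows the shut tips over the front of the black pad near (330,285). Now I'll approach in small steps and watch the force.

Request:
arm_command(
  moves=[
    [[-0.8, 0.6, 5, 0, 0, 0, 0], [0, 0, 2, 0, 0, 0, 0], [0, 0, 0, 0, 0, 0, 0]],
  ],
)

```text
time: 3.0
ee_pos: [465.6, -82.1, 197.0]
tcp_rot: [[0.937, 0.35, -0.001], [0.35, -0.937, 0.0], [-0.0, -0.0, -1.0]]
force: [-0.1, 1.0, -0.5]
width: -0.0
```

Request:
arm_command(
  moves=[
    [[0, 0, 1.5, 0, 0, 0, 0], [0, 0, 0, 0, 0, 0, 0]],
  ],
)

```text
time: 3.25
ee_pos: [466.0, -82.1, 195.9]
tcp_rot: [[0.937, 0.35, 0.0], [0.35, -0.937, 0.0], [0.0, 0.0, -1.0]]
force: [-0.2, -0.2, 0.4]
width: 0.1
```

Request:
arm_command(
  moves=[
    [[0, 0, 1.5, 0, 0, 0, 0], [0, 0, 0, 0, 0, 0, 0]],
  ],
)

```text
time: 3.5
ee_pos: [466.0, -82.1, 194.5]
tcp_rot: [[0.937, 0.35, 0.0], [0.35, -0.937, -0.0], [0.0, 0.0, -1.0]]
force: [-0.6, -0.2, 2.6]
width: -0.1
```

Contact at z ≈ 195, as measured. I'll press on by 1.5 mm at a time.

Request:
arm_command(
  moves=[
    [[0, 0, 1.5, 0, 0, 0, 0], [0, 0, 0, 0, 0, 0, 0]],
  ],
)

```text
time: 3.75
ee_pos: [466.0, -82.1, 192.8]
tcp_rot: [[0.937, 0.35, 0.0], [0.35, -0.937, -0.0], [0.0, 0.0, -1.0]]
force: [-0.3, 0.3, 2.2]
width: -0.3
```

Request:
arm_command(
  moves=[
    [[0, 0, 1.5, 0, 0, 0, 0], [0, 0, 0, 0, 0, 0, 0]],
  ],
)

```text
time: 4.0
ee_pos: [466.1, -82.1, 191.3]
tcp_rot: [[0.937, 0.35, 0.0], [0.35, -0.937, 0.0], [0.0, 0.0, -1.0]]
force: [-0.1, 0.3, 2.8]
width: -0.1
```

Request:
arm_command(
  moves=[
    [[0, 0, 1, 0, 0, 0, 0], [0, 0, 0, 0, 0, 0, 0]],
  ],
)

```text
time: 4.25
ee_pos: [466.1, -82.1, 190.3]
tcp_rot: [[0.937, 0.35, 0.0], [0.35, -0.937, -0.0], [0.0, 0.0, -1.0]]
force: [-0.3, -0.6, 3.0]
width: 0.1
```

Request:
arm_command(
  moves=[
    [[0, 0, 0.5, 0, 0, 0, 0], [0, 0, 0, 0, 0, 0, 0]],
  ],
)

```text
time: 4.5
ee_pos: [466.1, -82.1, 189.9]
tcp_rot: [[0.937, 0.35, 0.001], [0.35, -0.937, 0.0], [0.0, 0.0, -1.0]]
force: [0.1, 0.0, 2.3]
width: -0.1
```

Request:
arm_command(
  moves=[
    [[0, 0, -15, 0, 0, 0, 0], [0, 0, -35, 0, 0, 0, 0], [0, 0, -45, 0, 0, 0, 0], [0, 0, -45, 0, 0, 0, 0], [0, 0, -35, 0, 0, 0, 0], [0, 0, -25, 0, 0, 0, 0], [0, 0, 0, 0, 0, 0, 0], [0, 0, 0, 0, 0, 0, 0]],
  ],
)

```text
time: 5.5
ee_pos: [465.0, -82.0, 388.6]
tcp_rot: [[0.937, 0.35, -0.002], [0.35, -0.937, 0.0], [-0.002, -0.001, -1.0]]
force: [0.7, 0.4, 0.5]
width: 0.1
```

```bash
python3 look.py 4 wrist scene
```

```text
5.5 [465.0116206 -82.0483494 388.5827082] [0.72833016 0.41795511 0.54843306] 0.13297308534967925
tool delta to pad [  0.5578887    1.40309554 193.28056688]
[[0.937, 0.35, -0.002], [0.35, -0.937, 0.0], [-0.002, -0.001, -1.0]]
```

View pics/wrist4.png

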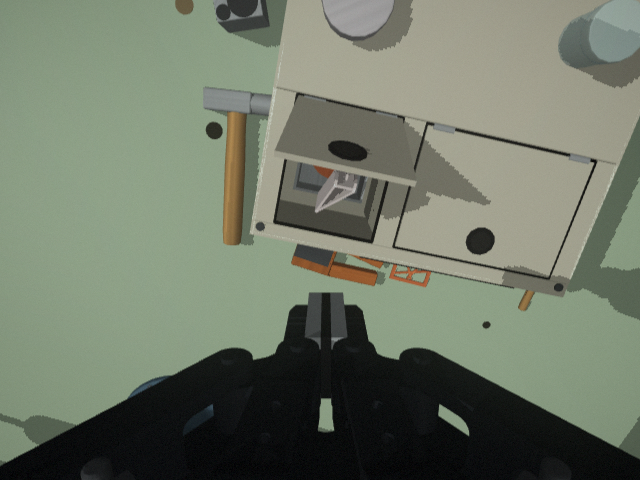

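View pics/scene4.png

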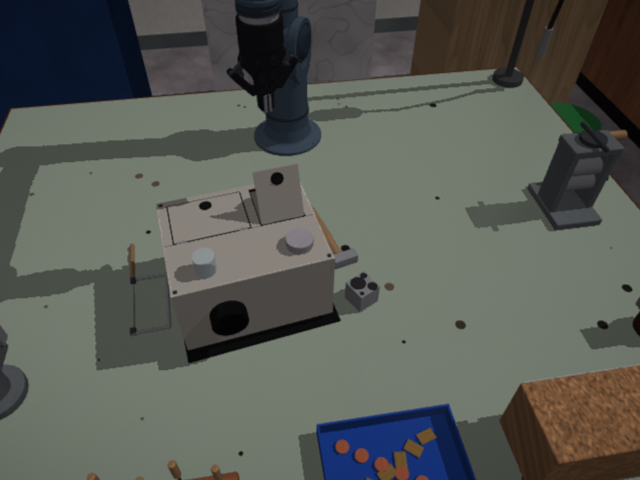

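The hatch has sprung up: the wrist view shows the opened trap near (330,190), and the scene view shows the lid standing at (277,195). The filter hatch is flush. I'll wait 2–3 s and then measure the angle.

Request:
arm_command(
  moves=[
    [[0, 0, 0, 0, 0, 0, 0], [0, 0, 0, 0, 0, 0, 0], [0, 0, 0, 0, 0, 0, 0], [0, 0, 0, 0, 0, 0, 0], [0, 0, 0, 0, 0, 0, 0], [0, 0, 0, 0, 0, 0, 0], [0, 0, 0, 0, 0, 0, 0], [0, 0, 0, 0, 0, 0, 0]],
  ],
)

```text
time: 6.6
ee_pos: [465.8, -82.2, 389.8]
tcp_rot: [[0.937, 0.35, -0.0], [0.35, -0.937, 0.0], [-0.0, -0.0, -1.0]]
force: [0.5, -0.7, 0.3]
width: -0.1
```

Request:
arm_command(
  moves=[
    [[0, 0, 0, 0, 0, 0, 0], [0, 0, 0, 0, 0, 0, 0], [0, 0, 0, 0, 0, 0, 0], [0, 0, 0, 0, 0, 0, 0], [0, 0, 0, 0, 0, 0, 0], [0, 0, 0, 0, 0, 0, 0], [0, 0, 0, 0, 0, 0, 0], [0, 0, 0, 0, 0, 0, 0]],
  ],
)

```text
time: 7.6
ee_pos: [465.8, -82.1, 389.8]
tcp_rot: [[0.937, 0.35, -0.0], [0.35, -0.937, 0.0], [-0.0, -0.0, -1.0]]
force: [0.5, 0.2, -0.8]
width: 0.3
```

```bash
python3 look.py 5 wrist scene; python3 - <<'E'
from h import *
cs,cw=[{k:np.array(v) for k,v in manip.calibration(n).items()} for n in("scene","wrist")]
s=cv2.imread('pics/scene5.png');w=cv2.imread('pics/wrist5.png')
X=tri(cen(s,277,178,9),cs,cen(w,347,150,26),cw);print('pad now',X)
ex=np.array([.989,.148,0]);H=np.array([465.6,-83.1,193.8])+88*ex
d=X-H;print(np.linalg.norm(d),'angle',np.arctan2(d[2],-d@ex))
Y=tri(cen(s,205,205,8),cs,cen(w,480,240,20),cw);print('filter pad',Y)
print('scene change 4->5',[int(cv2.absdiff(s,cv2.imread('pics/scene4.png'))[150:350,100:400].max())])
E
```

```text
7.6 [465.84804755 -82.13953974 389.77258725] [ 0.45269831  0.24847799 -0.81264468] 0.28314123531719554
tool delta to pad [ -0.56392108   0.81726294 194.47258232]
[[0.937, 0.35, -0.0], [0.35, -0.937, 0.0], [-0.0, -0.0, -1.0]]
blob [  3   3  12  13 123] [276.59349593 178.29268293]
blob [  6  18  40  20 565] [346.41946903 151.64247788]
pad now [524.32622835 -75.0957858  278.34709617]
89.30076387846098 angle 1.2431498094738882
blob [ 2  4 12  9 78] [204.73076923 205.25641026]
blob [  4   9  29  26 594] [478.38552189 241.42592593]
filter pad [ 489.25566788 -221.58813869  197.55336813]
scene change 4->5 [33]
```

View pics/wrist5.png

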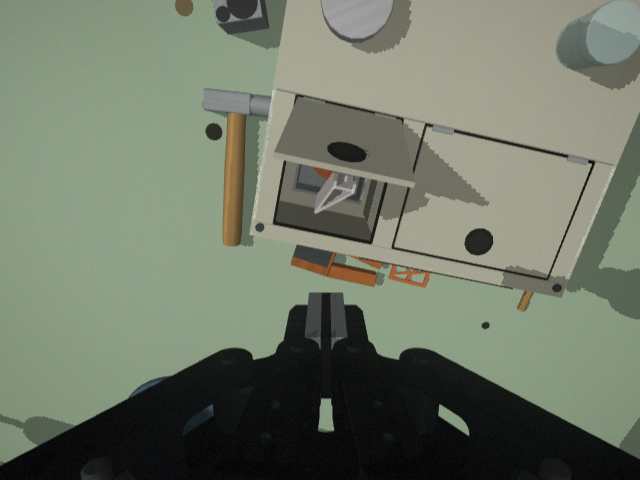

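The view is unchanged after 2 s. The hatch stands at about 1.24 rad, which matches its 1.2 rad stop given a few mm of wrist-camera error. In the scene view the filter pad is at exactly the same pixel as before. Handing in.

```bash
python3 -c "
from cell import manip
print(manip.hand_in())"
```

```text
the job is handed in; nothing more can be done
None
```

The filings-trap hatch is open and standing by itself, and I handed the job in at about 7.7 s of the 35 s allowed. No verdict came back.

- **Press:** I pressed the trap pad once with shut fingertips, about 5 mm deep at about 3 N. I then backed straight up 200 mm, and the hatch sprang up.
- **Trap hatch:** Over the following 2 s it stayed up. I measured it at about 1.24 rad, against a stop at 1.2 rad. The wrist force stayed at noise level, under 1 N.
- **Filter hatch:** It is still shut. Its pad is at exactly the same pixel in the scene view as before. Triangulating with the wrist camera put the pad about 2.5–3 mm off my first measurement in x and z, which I take as calibration error.
- **Bystanders:** They looked undisturbed in the pictures. I judged that by eye and did not measure their positions again.

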